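Open the push-and-turn cap of the teak-oil tin

ROBOT

A 7-joint arm with a two-finger parallel gripper is mounted at the origin on the work surface. World frame = base frame: x ahead of the robot, y to its left, z up, the work surface at z = 0. Lengths are in m, angles in rad, forces in N, time in s.
With the tool pointing down it reaches from about 0.425 to 0.975 m from the base axis. Payload 16.7 kg.
Tool frame: the origin (TCP) lies midway between the tips of the shut fingers; the grasp point (between the pads) lies 19 mm behind it; x points along the fingers, y is the direction in which the jaws open and shut, and the axes are right-handed (so a half turn about x gives the same grasp; the last joint's range is limited). The gripper opens to 85 mm and grips with 20 to 120 N. Pads are 22 mm wide; open, the fingers measure 114 mm over their backs; the gripper's body (76 mm by 85 mm) begins 54 mm behind the grasp point. The pads swing forward as they close: fully open they stand 13 mm farther back than shut.
Start: joints at [-1.433, 0.426, 0.074, 1.606, -0.034, 1.111, -0.067], TCP at [0.192, 0.647, 0.231] pointing down, gripper open.
Joint ranges: [-2.85, 2.85], [-0.5, 2.14], [-1.23, 1.37], [0.21, 2.46], [-1.02, 4.16], [0.16, 2.05], [-2.73, 2.73]. Speed limits (rad/s): [1.89, 1.89, 2.39, 2.39, 3.01, 3.01, 3.01].

INTERFACE

Orientations are given as a rotation vector (axis times angle).
In Python, from plant import ctrl, cams gives the robot as it stands. The module is installed in compiled form; this text tells all that it offers.
- The arm moves only by the tool servo_tool, never from a script. Its argument "plan" is a list of rows, each a list of 4 numbers: the shift along the tool's x, y, z in cm, then the turn about the tool's x in degrees. In form: [[dx, dy, dz, yaw], ...]. A call has 1 to 20 rows; each row is the pose to reach, as a shift and turn from the pose measured when the call began, along the tool's axes at that moment; what a row does not reach only later rows make up. A row lasts 1/12 s, in which the tool goes at most 41.7 mm and 7.16 degrees, less where a joint would pass 70% of its speed; a pose out of reach is approached as far as the arm can. A call with a gripper value outside its range is refused whole. "gripper" is the opening, from 0 (shut) to 1 (fully open), set as the call begins (left out, the last holds). The fingers move at their own pace and stop on an object; "force" is the grip in N (left out, the last holds). Time passes only in rows, so rows that repeat a pose let the fingers close. It gives the time, the measured TCP pose, the force and the opening at its end, in the units of the state.
- ctrl.sense(): the state, without advancing time (a new reading comes with each control period).
- cams.camera(name): name is "side" or "top" or "wrist"; returns (picture, depth): 480x640x3 uint8, red, green, blue; 480x640 float32, m along the optical axis (not along the pixel's ray), 0 where there is no reading.
- cams.calibration(name): a dict with "fx", "fy", "cx", "cy" (pixels), "pose" (4x4, takes a point from camera to world coordinates); the wrist camera has in their place "tool_from_camera" (4x4, takes a point from camera to tool coordinates, whose origin is the TCP and whose axes are the tool frame's). Camera axes: x right, y down, z forward; pixel columns grow to the right and rows downward; lengths in m; the calibration is good to about 2 mm. A picture is of the moment at which its call begins: read the wrist's pose just before it. calibration takes no time and is no camera call.
- ctrl.job_done(): hands the job in, once; it reports no verdict.
The state is a dict: "time_s": time; "joint_pos": joint angles; "qvel": joint speeds; "joint_efforts": joint torques, N m; "eef_pos": TCP position; "orientation": TCP orientation; "wrist_force": force on the tool from outside, world axes, zero at the start; "ft_torque": the same for the moment, N m; "width": opening from 0.0 (shut) to 1.0 (fully open).
Only numpy, scipy, OpenCV 4.12 (cv2) and the standard library are available. Lean on these libraries where they do the work, as an engineer would, in place of code of your own. Each camera call takes 0.05 s, during which the arm holds its last target. There are 200 camera calls.

TASK

Open the tall tin of teak oil in the wood-care caddy: grip its safety cap gently, press it down against its spring without leaning hard on the tin, and while it is down turn it counter-clockwise until it is free. Lift the cap off and finish still holding it, level and still, about 5 to 10 cm straight above the tin's mouth so that any drips fall back in. The tin stays standing in its well, and nothing else is moved.

Things in the scene. Friction and masses are not known exactly. Their poses are not given: they have to be found in the camera images.
- cap_center (a point): The oil tin's push-and-turn child-safety cap: white plastic, round, ribbed sides, 46 mm in diameter, 30 mm high, 40 g, on the tin's neck. This point is its centre (on its axis, 15 mm below its top); z is up. Its lower edge is about 17 mm above the tin's sloping top: fingertips may reach 10 mm below it. Thin-walled: grip it with 10 to 25 N; more than 45 N on a finger squeezes it out of shape.
- liner: Spring disc, 30 mm across, hidden inside the cap (origin at its underside), resting on the tin's rim and carrying the push on the cap. Pressing: the cap begins to go down at about 4 N, is clear of its notches 3.5 mm down (about 8 N) and at the bottom 6 mm down (about 11 N); pushing on with more than 40 N is too hard on the tin. With the cap off it stays in the cap.
- tin_mouth (a point): Centre of the rim of the oil tin's white plastic neck, 29 mm across, 158 mm above the tin's underside and 166 mm above the sideboard; hidden under the cap at first (2 mm above the cap's centre while locked). z is up along the tin's axis.
- tin: The tall oil tin: square steel can with a paper label, 76 x 76 mm, 118 mm high to its shoulder, 0.45 to 0.9 kg; origin at the centre of its underside, z up, x and y square to its sides (the cap's are parallel to them at first). Loose in a close square well of the caddy (1.5 mm play each side) that keeps it from turning; which of the two wells varies.
- cap: The cap again: origin at the centre of its lower edge, z up. Bayonet closure, held up in notches by a spring. Kept pressed down it turns counter-clockwise seen from above; turned 45 to 85 degrees from its start (a stop ends the turn at 88; 66 is the middle) it lifts straight off. It cannot turn clockwise, turn unless pressed down, or be pulled straight off.
- caddy: Plywood wood-care caddy, 147 x 190 mm, standing firmly: walls 58 mm high, two end boards 88 mm high; two square wells side by side along its y, and a brush trough along its -x side. Origin at the centre of its underside, z up.
- wax_tin: Low square wax tin, 76 x 76 mm, 58 mm high with a flat round lid, in the other well of the caddy. Origin at the centre of its underside. Bystander.
- brush_grip (a point): Flat brush, 155 mm long, lying in the caddy's trough; this point is on its wooden handle. Bystander.
- jar: Ceramic jar with a bamboo screw lid, 98 mm in diameter, 121 mm high; origin at the centre of its underside. Bystander.
- battery: Spent lantern battery, a grey block 67 x 67 x 98 mm with two coil-spring contacts on top; origin at the centre of its underside. Bystander.
- torch: Matte black plastic torch, 170 mm long, 40 mm thick, lying along its x; origin on the surface below its middle. Bystander.
- bulb: Opaque white G9 capsule bulb, 50 mm long, 14 mm thick, lying along its x; origin on the surface below its middle. Bystander.
Not all that is in view belongs to the job. What is meant by the cap is not black or purple, and is the smaller of those in its own colour.

How it is judged:
On the way, in this order (a step that is already met when the one before it is completed fails the run):
1. the cap is pressed down clear of its notches (z of cap_center in the frame of tin_mouth below -0.0045 m), for 0.1 s.
2. the cap is turned round to where it comes free (angle between the x axis of cap and the x axis of tin, either way round above 0.65 rad), for 0.1 s.
At the end, for the whole second after the job is handed in: The fingers hold the cap, still and level within 15 degrees, its centre 45 to 150 mm above the rim of the tin and within 30 mm of the neck's axis, touching nothing of the tin; the tin stands upright in its well, its mouth within 15 mm of where it was (z of cap_center in the frame of tin_mouth between 0.045 and 0.15 m and horizontal distance between cap_center and tin_mouth below 0.03 m and angle between cap's own z axis and vertical below 0.26 rad and contact force between the fingers and cap above 0.5 N and contact force between cap and tin below 0.05 N and linear speed of cap below 0.03 m/s and angle between tin's own z axis and vertical below 0.05 rad and distance of tin_mouth from where it was at the start of the episode below 0.015 m and linear speed of tin below 0.02 m/s); the arm keeps its last pose, push and grip.
It fails at once if the cap is squeezed with more than about 45 N on a finger (90 N over both) (contact force between the fingers and cap above 90 N).
It fails at once if the cap is leaned on with more than 40 N (felt on the tin's rim through the spring disc) (contact force between liner and tin above 40 N).
It fails at once if the tin is lifted from its well or knocked over (distance of tin_mouth from where it was at the start of the episode above 0.02 m).
It fails at once if one of the bystanders is pushed out of its place (over 25 mm) (distance of any of jar, battery, torch, bulb, wax_tin, brush_grip from where it was at the start of the episode above 0.025 m).
It also fails if it takes over 38 s, if anything falls off the work surface, if the arm or the gripper's body presses on something with over 40 N, if the wrist force passes 120 N, or if a joint passes its speed limit or range.

## Working session

There is one attempt and no reset: what is moved stays moved. The work goes in short steps, Python scripts to look and compute and a tool call to move; the robot and the scene stay as the last step left them, time stands still between calls to the robot, and variables do not carry over. Pictures are saved under pics/ and viewed, about 8 in all and at most 12, crops included, and the job is handed in when it is done.

Besides the shell and the picture viewer there is one more tool, called after "Request:" in YAML: its name, and indented under it one key for each argument. servo_tool: Moves the arm, as the interface text tells. Its arguments: {"type":"object","properties":{"plan":{"type":"array"},"gripper":{"type":"number"},"force":{"type":"number"}},"required":["plan"]}

```bash
mkdir -p pics; cat > h.py <<'E'
import numpy as np, cv2, json
from scipy.spatial.transform import Rotation as R
from plant import ctrl, cams
def snap(n,tag):
    s=ctrl.sense(); im,d=cams.camera(n); c=cams.calibration(n)
    if n=="wrist":
        T=np.eye(4);T[:3,:3]=R.from_rotvec(s["orientation"]).as_matrix();T[:3,3]=s["eef_pos"];P=T@c["tool_from_camera"]
    else:P=np.array(c["pose"])
    np.savez(f"{tag}.npz",im=im,d=d,P=P,k=[c["fx"],c["fy"],c["cx"],c["cy"]])
    cv2.imwrite(f"pics/{tag}.png",im[:,:,::-1]); return im,d
def cloud(tag):
    z=np.load(f"{tag}.npz");d=z["d"];fx,fy,cx,cy=z["k"];v,u=np.mgrid[:480,:640]
    p=np.stack([(u-cx)/fx*d,(v-cy)/fy*d,d],-1);w=p@z["P"][:3,:3].T+z["P"][:3,3];w[d==0]=np.nan
    return z["im"],w
E
python3 - <<'E'
from h import *
for n in("side","top","wrist"):snap(n,n+"0")
a=cv2.imread("pics/side0.png");b=cv2.imread("pics/top0.png")
cv2.imwrite("pics/both0.png",cv2.resize(np.hstack([a,b]),(800,300)))
s=ctrl.sense();print(s);print(R.from_rotvec(s["orientation"]).as_matrix().round(3))
E
```

```text
{'time_s': 0.15, 'joint_pos': array([-1.43250844,  0.42660986,  0.07390135,  1.60645164, -0.03410323,
        1.11077258, -0.06709967]), 'qvel': array([-0.00145258, -0.00140023,  0.0016997 , -0.00173494, -0.00128763,
       -0.0018328 , -0.00015086]), 'joint_efforts': array([ 4.91246843e-03, -9.50315523e+01,  3.76453847e+00, -4.63761592e+01,
        1.95926445e-02,  7.85252749e-03, -1.43600340e-05]), 'eef_pos': array([0.1915472 , 0.64693411, 0.23076214]), 'orientation': array([ 0.22517591,  1.55902202, -0.22671807]), 'wrist_force': array([-0.34146603,  0.30825102, -1.30260623]), 'ft_torque': array([-0.05765276, -0.01347545, -0.01031787]), 'width': 0.9972980419224675}
[[-0.     0.284  0.959]
 [-0.001  0.959 -0.284]
 [-1.    -0.001  0.   ]]
```

View pics/top0.png

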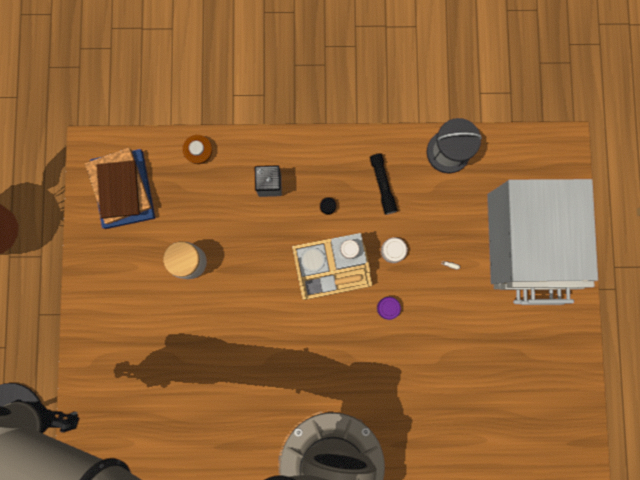

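View pics/side0.png

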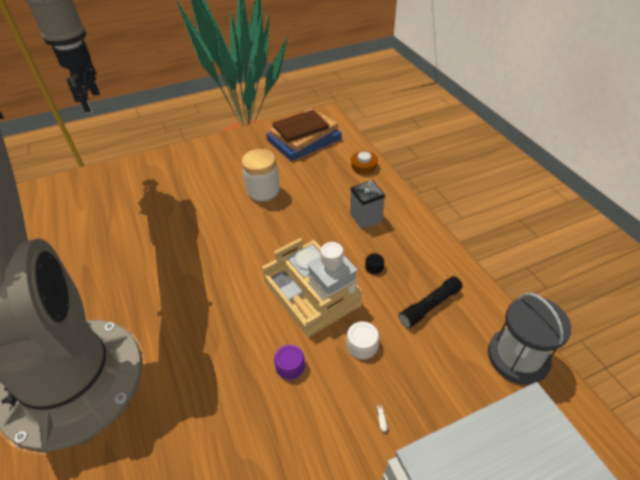

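The tall tin is in the caddy's right well. Its white cap is at top view (349,248) and side view (331,256). Several decoys are loose on the board: a larger white cap at top (394,249), a black one and a purple one. Next I'll measure the cap from both clouds.

```bash
python3 - <<'E'
from h import *
for t,(u,v) in(("top0",(349,248)),("side0",(331,256))):
    im,w=cloud(t); c=w[v-25:v+25,u-25:u+25]
    print(t,"at px",w[v,u].round(4)); 
    z=c[...,2]; zt=np.nanmax(z); print("zmax",zt)
    m=(z>zt-.008)
    p=c[m];print("top pts",len(p),np.nanmedian(p,0).round(4),p.min(0).round(4),p.max(0).round(4))
    # tin shoulder and caddy orientation
    m=(im[v-25:v+25,u-25:u+25].min(-1)>215)&(z>.1); print("white",m.sum(),c[m].min(0).round(4),c[m].max(0).round(4))
im,w=cloud("top0")
m=(w[...,2]>.045)&(w[...,2]<.15); m[:230]=0;m[305:]=0;m[:,:285]=0;m[:,378:]=0
r=cv2.minAreaRect(w[m][:,:2].astype(np.float32));print("caddy",r)
for u,v in((394,249),(313,260),(330,240)):print(w[v,u].round(3))
E
```

```text
top0 at px [ 0.5705 -0.0438  0.1798]
zmax 0.19049203529943082
top pts 42 [ 0.5675 -0.0462  0.1844] [ 0.5499 -0.0661  0.1825] [ 0.59   -0.0234  0.1905]Traceback (most recent call last):
  File "<stdin>", line 9, in <module>
    return umr_minimum(a, axis, None, out, keepdims, initial, where)
ValueError: zero-size array to reduction operation minimum which has no identity
```

```bash
python3 - <<'E'
from h import *
for t,(u,v) in(("top0",(349,248)),("side0",(331,250))):
    im,w=cloud(t); c=w[v-25:v+25,u-25:u+25].reshape(-1,3)
    p=c[(c[:,2]>.168)&(c[:,2]<.2)];r=cv2.minEnclosingCircle(p[:,:2].astype(np.float32))
    print(t,len(p),np.median(p,0).round(4),p.mean(0).round(4),r)
im,w=cloud("top0")
m=(w[...,2]>.045)&(w[...,2]<.15); m[:230]=0;m[305:]=0;m[:,:285]=0;m[:,378:]=0
m=cv2.morphologyEx(m.astype(np.uint8),cv2.MORPH_OPEN,np.ones((3,3)))>0
print("caddy",cv2.minAreaRect(w[m][:,:2].astype(np.float32)))
m=(w[...,2]>.10)&(w[...,2]<.15); m[:225]=0;m[275:]=0;m[:,:322]=0;m[:,378:]=0
print("tin",m.sum(),cv2.minAreaRect(w[m][:,:2].astype(np.float32)))
s=ctrl.sense();print(cams.calibration("wrist"))
E
```

```text
top0 271 [ 0.5683 -0.0462  0.1795] [ 0.5688 -0.046   0.1792] ((0.5692096948623657, -0.04670397937297821), 0.02381308749318123)
side0 365 [ 0.5678 -0.0489  0.1782] [ 0.5678 -0.0492  0.1776] ((0.5683334469795227, -0.047089993953704834), 0.024020913988351822)
caddy ((0.5361928343772888, -0.0038993805646896362), (0.14573915302753448, 0.1907338947057724), 10.817885398864746)
tin 621 ((0.5697927474975586, -0.046118322759866714), (0.07814953476190567, 0.07840069383382797), 10.540124893188477)
{'fx': 374.857166481233, 'fy': 374.857166481233, 'cx': 321.904398524922, 'cy': 238.58728013805114, 'tool_from_camera': array([[ 8.01746557e-04, -3.22200294e-01,  9.46671183e-01,
        -1.43229324e-01],
       [ 9.99999056e-01,  1.31428571e-03, -3.99592345e-04,
         4.53196625e-04],
       [-1.11544764e-03,  9.46670610e-01,  3.22201044e-01,
        -8.23903941e-02],
       [ 0.00000000e+00,  0.00000000e+00,  0.00000000e+00,
         1.00000000e+00]])}
```

Both views agree: the cap axis is at (0.569, -0.047), its top is at 0.179 (so its centre is at about 0.164, matching the text), and the tin's yaw is about 10.6°. I'm moving above it now, yawing with the base.

Request:
servo_tool:
  plan:
    - [0,-2,2,4]
    - [0,-5,5,8]
    - [-1,-8,8,12]
    - [-1,-11,11,16]
    - [-2,-14,14,20]
    - [-2,-17,17,24]
    - [-2,-20,20,28]
    - [-2,-23,23,32]
    - [-2,-26,26,36]
    - [-2,-29,29,40]
    - [-2,-32,32,44]
    - [-2,-35,35,48]
    - [-2,-38,38,52]
    - [-2,-41,41,56]
    - [-2,-44,44,60]
    - [-2,-47,47,64]
    - [-2,-50,50,68]
    - [-2,-53,53,72]
    - [-2,-55,55,76]
    - [-2,-55.8,55.9,78]
  gripper: 1
  force: 22

```text
time_s: 1.82
eef_pos: [0.5705, -0.0525, 0.2516]
orientation: [1.271, 1.164, -1.274]
wrist_force: [-1.0, -0.5, -0.7]
width: 0.999
```

```bash
cat > aim.py <<'E'
from h import *
s=ctrl.sense();M=R.from_rotvec(s["orientation"]).as_matrix()
print(s["time_s"],s["eef_pos"].round(4),s["joint_pos"].round(2),s["wrist_force"].round(2),s["width"]);print(M.round(3))
def cap():
    im,w=cloud("w"); q=w.reshape(-1,3); q=q[(np.hypot(q[:,0]-.569,q[:,1]+.047)<.04)]
    p=q[(q[:,2]>.165)&(q[:,2]<.2)]; zt=np.percentile(p[:,2],90); f=p[abs(p[:,2]-zt)<.004]
    return len(p),zt,f.mean(0).round(4),cv2.minEnclosingCircle(f[:,:2].astype(np.float32))
snap("wrist","w"); n,zt,c,r=cap(); print(n,zt,c,r)
t=np.array([*r[0],zt-.015]); print("tool delta cm to cap centre",(M.T@(t-s["eef_pos"])*100).round(2))
E
python3 aim.py
```

```text
1.8167 [ 0.5705 -0.0525  0.2516] [-0.61  0.29  0.72  1.85 -0.21  1.08  0.1 ] [-0.98 -0.53 -0.68] 0.9985841671669315
[[ 0.001  0.996 -0.087]
 [-0.003 -0.087 -0.996]
 [-1.     0.001  0.003]]
4497 0.18008147875145028 [ 0.5699 -0.0445  0.1789] ((0.5697538256645203, -0.04562561959028244), 0.023219896480441093)
tool delta cm to cap centre [ 8.65 -0.15 -0.71]
```

View pics/w.png

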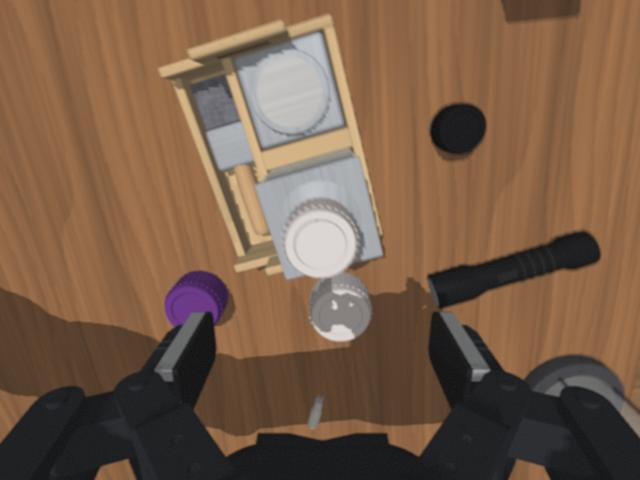

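The wrist view shows the gripper over the white-capped tin at pixel (320,240), and its measurement agrees within 1.5 mm. Next I align and descend with the jaws open, then close gently.

Request:
servo_tool:
  plan:
    - [0,-0.15,-0.62,0]
    - [2,-0.15,-0.62,0]
    - [4,-0.15,-0.62,0]
    - [6,-0.15,-0.62,0]
    - [8,-0.15,-0.62,0]
    - [9.5,-0.15,-0.62,0]
    - [10.5,-0.15,-0.62,0]
    - [10.9,-0.15,-0.62,0]
    - [10.9,-0.15,-0.62,0]
    - [10.9,-0.15,-0.62,0]
  gripper: 1
  force: 22

```text
time_s: 2.7
eef_pos: [0.5701, -0.0462, 0.143]
orientation: [1.272, 1.163, -1.275]
wrist_force: [0.1, -0.1, 0.7]
width: 0.997
```

```bash
python3 aim.py; python3 -c "
import cv2;a=__import__('h');a.snap('side','s1');i=cv2.imread('pics/s1.png')
cv2.imwrite('pics/s1c.png',cv2.resize(i[190:340,240:420],None,fx=4,fy=4))"
```

```text
2.7 [ 0.5701 -0.0462  0.143 ] [-0.54  0.42  0.65  1.95 -0.32  0.87  0.18] [ 0.08 -0.08  0.72] 0.9972672855254248
[[ 0.001  0.996 -0.089]
 [-0.003 -0.089 -0.996]
 [-1.     0.001  0.003]]
13885 0.18001106181894938 [ 0.5699 -0.0436  0.179 ] ((0.5695550441741943, -0.0448591373860836), 0.02355555258691311)
tool delta cm to cap centre [-2.2  -0.06 -0.12]
```

View pics/s1c.png

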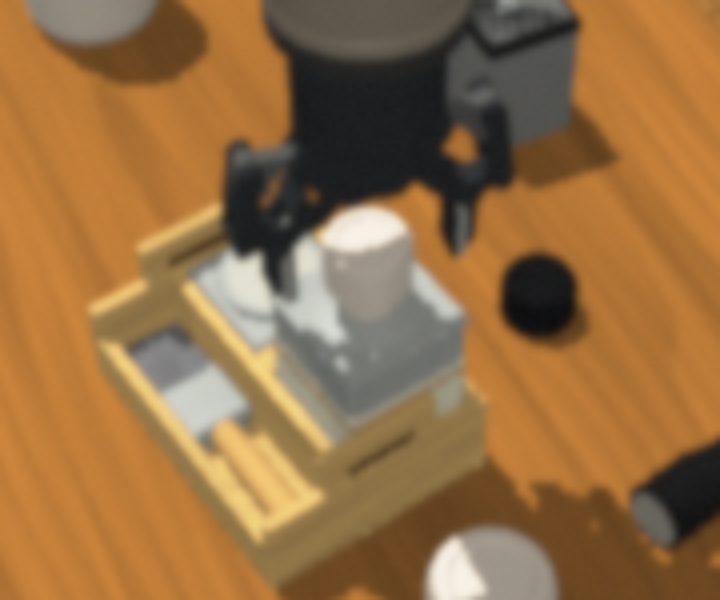

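The side view shows the fingers straddling the cap, clear of the tin's shoulder. I'm closing at 22 N.

Request:
servo_tool:
  plan:
    - [0,-0.05,-0.05,0]
    - [0,-0.05,-0.05,0]
    - [0,-0.05,-0.05,0]
    - [0,-0.05,-0.05,0]
    - [0,-0.05,-0.05,0]
    - [0,-0.05,-0.05,0]
    - [0,-0.05,-0.05,0]
    - [0,-0.05,-0.05,0]
    - [0,-0.05,-0.05,0]
    - [0,-0.05,-0.05,0]
    - [0,-0.05,-0.05,0]
    - [0,-0.05,-0.05,0]
  gripper: 0
  force: 22

```text
time_s: 3.8
eef_pos: [0.57, -0.0459, 0.1434]
orientation: [1.273, 1.162, -1.274]
wrist_force: [0.9, 1.4, 4.1]
width: 0.538
```

Request:
servo_tool:
  plan:
    - [0.1,0,0,0]
    - [0.2,0,0,0]
    - [0.3,0,0,0]
    - [0.3,0,0,0]

```text
time_s: 4.13
eef_pos: [0.57, -0.0459, 0.1403]
orientation: [1.273, 1.162, -1.274]
wrist_force: [-0.4, 1.7, 8.3]
width: 0.539
```

Request:
servo_tool:
  plan:
    - [0.1,0,0,0]
    - [0.2,0,0,0]
    - [0.2,0,0,0]
    - [0.2,0,0,0]

```text
time_s: 4.47
eef_pos: [0.5701, -0.0459, 0.1385]
orientation: [1.273, 1.162, -1.274]
wrist_force: [-1.8, 1.2, 9.7]
width: 0.538
```

Request:
servo_tool:
  plan:
    - [0.08,0,0,0]
    - [0.08,0,0,0]
    - [0.08,0,0,0]

```text
time_s: 4.72
eef_pos: [0.5701, -0.0459, 0.1378]
orientation: [1.274, 1.162, -1.274]
wrist_force: [-2.1, 2.5, 10.5]
width: 0.54
```

```bash
python3 aim.py
```

```text
4.7167 [ 0.5701 -0.0459  0.1378] [-0.54  0.43  0.64  1.96 -0.33  0.86  0.19] [-2.09  2.47 10.49] 0.5395115671792622
[[ 0.002  0.996 -0.089]
 [-0.003 -0.089 -0.996]
 [-1.     0.002  0.002]]
20888 0.19404744642254415 [ 0.5649 -0.0375  0.1942] ((0.5689824223518372, -0.04705299437046051), 0.04008474946022034)
tool delta cm to cap centre [-4.12 -0.09  0.14]
```

```bash
cat > top.py <<'E'
from h import *
s=ctrl.sense();im,_=snap("wrist","w");_,w=cloud("w")
m=(np.hypot(w[...,0]-.5697,w[...,1]+.0455)<.013)&(w[...,2]>.15)&(im.min(-1)>150)
A=w[m];f=np.linalg.lstsq(np.c_[A[:,:2]-[.5697,-.0455],np.ones(len(A))],A[:,2],rcond=None)[0]
print(s["time_s"],s["eef_pos"].round(4),s["wrist_force"].round(1),"n",m.sum(),"top z",np.median(A[:,2]),"tilt",f[:2].round(3),"j7",s["joint_pos"][6])
E
python3 top.py
```

```text
4.7667 [ 0.5701 -0.0458  0.1379] [-2.6  0.7  9.8] n 2229 top z 0.1727055263965064 tilt [0.008 0.001] j7 0.18937035766617774
```

The cap top is now at 0.1727, about 6 mm down, with about 10 N on the wrist. I'm turning CCW, which is negative yaw about the downward tool x.

Request:
servo_tool:
  plan:
    - [0,0,0,-3]
    - [0,0,0,-7]
    - [0,0,0,-11]
    - [0,0,0,-15]
    - [0,0,0,-19]
    - [0,0,0,-23]
    - [0,0,0,-27]
    - [0,0,0,-30]
    - [0,0,0,-30]

```text
time_s: 5.57
eef_pos: [0.5704, -0.0461, 0.1383]
orientation: [0.88, 1.381, -0.881]
wrist_force: [-1.0, 1.3, 10.3]
width: 0.537
```

```bash
python3 top.py; python3 -c "
from h import *
s=ctrl.sense();print(s['ft_torque'].round(3),R.from_rotvec(s['orientation']).as_matrix().round(3))"
```

```text
5.5667 [ 0.5704 -0.0461  0.1383] [-1.   1.3 10.3] n 3187 top z 0.17316632304025148 tilt [0.004 0.003] j7 0.6432553061975862
[0.064 0.165 0.044] [[ 0.003  0.907  0.422]
 [-0.002  0.422 -0.907]
 [-1.     0.002  0.003]]
```

View pics/w.png

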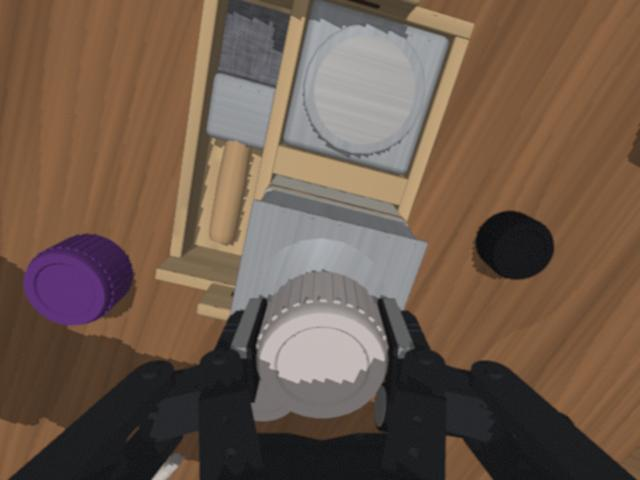

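The wrist view shows the cap centred in the pads at about (322,350), with the tin still square in its well. The twist moment is small (0.04 N m), so the cap turns with the pads rather than slipping. I continue the turn.

Request:
servo_tool:
  plan:
    - [0.03,0,0,-3]
    - [0.03,0,0,-7]
    - [0.03,0,0,-11]
    - [0.03,0,0,-15]
    - [0.03,0,0,-19]
    - [0.03,0,0,-23]
    - [0.03,0,0,-27]
    - [0.03,0,0,-31]
    - [0.03,0,0,-35]
    - [0.03,0,0,-38]
    - [0.03,0,0,-38]
    - [0.03,0,0,-38]

```text
time_s: 6.62
eef_pos: [0.5704, -0.0462, 0.1382]
orientation: [0.369, 1.535, -0.371]
wrist_force: [-1.8, 0.3, 10.5]
width: 0.54
```

```bash
python3 top.py; python3 -c "
from h import *
s=ctrl.sense();print(s['ft_torque'].round(3),R.from_rotvec(s['orientation']).as_matrix().round(3))"
```

```text
6.6167 [ 0.5704 -0.0462  0.1382] [-1.8  0.3 10.5] n 1809 top z 0.173123835126685 tilt [-0.009  0.006] j7 1.2255479524784076
[0.081 0.503 0.063] [[ 0.003  0.455  0.891]
 [-0.002  0.891 -0.455]
 [-1.    -0.001  0.004]]
```

The turn totals 68° and the twist moment is still small. I'm lifting gently, watching the force.

Request:
servo_tool:
  plan:
    - [-0.2,0,0,0]
    - [-0.4,0,0,0]
    - [-0.6,0,0,0]
    - [-0.8,0,0,0]
    - [-1.0,0,0,0]
    - [-1.2,0,0,0]

```text
time_s: 7.17
eef_pos: [0.5701, -0.0463, 0.1501]
orientation: [0.369, 1.536, -0.372]
wrist_force: [-0.4, 0.3, -0.6]
width: 0.536
```

No pull at all, so it is free. I'm raising it to about 75 mm over the rim.

Request:
servo_tool:
  plan:
    - [-0.5,0,0,0]
    - [-1,0,0,0]
    - [-2,0,0,0]
    - [-3,0,0,0]
    - [-4,0,0,0]
    - [-5,0,0,0]
    - [-6,0,0,0]
    - [-6.7,0,0,0]
    - [-7,0,0,0]
    - [-7,0,0,0]
    - [-7,0,0,0]
    - [-7,0,0,0]
    - [-7,0,0,0]

```text
time_s: 8.25
eef_pos: [0.5697, -0.0461, 0.2196]
orientation: [0.369, 1.537, -0.372]
wrist_force: [0.2, -0.2, -1.1]
width: 0.538
```

```bash
python3 top.py; python3 - <<'E'
from h import *
snap("side","s2");i=cv2.imread("pics/s2.png");cv2.imwrite("pics/s2c.png",cv2.resize(i[170:340,240:420],None,fx=3.5,fy=3.5))
im,w=cloud("side0");im2,w2=cloud("s2")
q=w2.reshape(-1,3);p=q[(np.hypot(q[:,0]-.57,q[:,1]+.046)<.012)&(q[:,2]<.2)&(q[:,2]>.12)];print("neck top z",p[:,2].max() if len(p) else None,len(p))
E
```

```text
8.25 [ 0.5697 -0.0461  0.2196] [ 0.2 -0.2 -1.1] n 1998 top z 0.25432510897757815 tilt [-0.31 -0.96] j7 1.18158316648497
neck top z 0.16965348587202966 82
```

View pics/s2c.png

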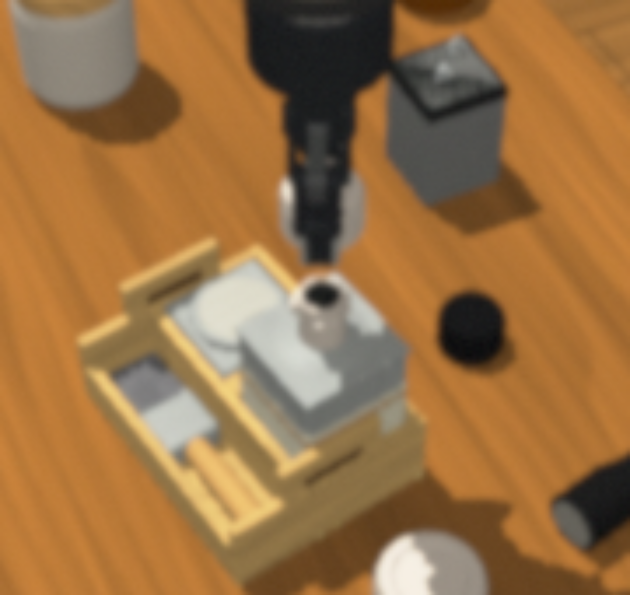

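The side view shows the open neck with the tin upright in its well and the cap hanging above it in the fingers. The tilt fit took in points off the top face (side wall and neck), so I'll check level again on the top face only, then hand in.

```bash
sed -i 's/>.15)/>.247)/' top.py; python3 top.py; python3 top.py
```

```text
8.35 [ 0.5698 -0.0461  0.2197] [1.1 0.3 0.1] n 1746 top z 0.2545236989186262 tilt [-0.006 -0.   ] j7 1.1815407043538089
8.4 [ 0.5698 -0.0461  0.2198] [-0.3 -0.1 -0. ] n 1753 top z 0.25457975357283413 tilt [-0.008  0.001] j7 1.1815589342553132
```

The cap is level and still, with its centre at z = 0.2395, about 74 mm above the rim.

```bash
python3 -c "
from plant import ctrl
print(ctrl.job_done())"
```

```text
the job is handed in; nothing more can be done
None
```

The tin is open and the job is handed in; the arm is still holding the cap above the tin's mouth. I gripped the cap at 22 N, pressed it down about 6 mm (about 10 N on the wrist), turned it 68° counter-clockwise while down, and lifted it off with no pull.

My last checks, at 8.4 s of the 38 s allowed:
- **Height:** the cap's centre is about 74 mm above the rim (top face at z = 0.2545).
- **Level:** the top face is level to about 0.01 rad, and the wrist force is near zero.
- **Position:** the tool is at (0.570, -0.046), within about 1 mm of where I measured the neck's axis.
- **Tin and other things:** in the side view the tin stands upright in its well with its neck open. Nothing else in that crop looks moved. I did not take a fresh top view or measure the bystanders again.

Two readings disagreed. One tilt fit gave a wrong value because it took in points off the cap's top face; on the top face only, two repeats read level. The depth reading for the neck's top was 0.1697 against the 0.166 in the task text. That is a rough single-view maximum, and taking it instead would put the cap about 70 mm above the rim.

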